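# Shut a brass coupling into the leak-test chamber

## Task

Stand the brass coupling - the tallest of the four small brass fittings, with the thick flange at its foot - upright, flange down, in the round seat inside the open test chamber and let go of it. Then swing the lid shut and press it down against its springy gasket until the spring catch snaps over the lid's tongue and holds the lid down by itself. The clear lid cracks if it is pushed with more than about 30 N, so feel your way, and leave everything else on the bench where it is.

Things in the scene. Friction and masses are not known exactly. Their poses are not given: they have to be found in the camera images.
- coupling: the fitting to load: round, brass, 58 mm high, 0.15 to 0.31 kg. Foot flange 36 mm across and 18 mm high, waist 24 mm, head 30 mm across from 32 to 58 mm above the foot (grip it by the head). Origin at the centre of its underside, z up along it. It stands upright on the bench, in any of four spots shared with flat_cap, plain_sleeve and plug.
- chamber: test chamber, fixed: wooden-framed clear box, outside 160 mm (x) by 170 mm (y), rim 85 mm above the bench, walls 10 mm, on a white board. Origin on the bench under the centre of the box. Its +y side carries the lid's hinge, its -y side the spring catch. A round gauge sticks out of its +x side, up to 155 mm from the origin in x, at 5 to 55 mm in y, 90 mm high.
- seat (a point): centre of the round seat: the point on the chamber's inner floor, 20 mm above the bench, where the coupling's foot must stand; 20 mm from the chamber's origin towards its -y. Around it a fixed ring of 44 mm bore, 56 mm outside, 10 mm high.
- lid_hinge (a point): middle of the lid's hinge axis, fixed to the chamber: at x 0, y +92 mm, z 91 mm in the chamber's frame; the axis runs along the chamber's x.
- lid (a joint): lid angle in rad: 0 is level, it grows as the lid's free (-y) edge swings up; 1.4 to 1.65 (upright) at the start. The stiff hinge leaves it about where it is let go. The tongue meets the bolt near 0.08, the lid meets the gasket at 0.051; the catch snaps somewhere between about 0.035 and 0. Not caught, the lid springs back to about 0.045 when let go; caught, it stays below 0.040.
- lid_press (a point): where to press: on the wooden rail of the lid's outer (upper) face, mid-width, 165 mm from the hinge axis; moves with the lid. Its z points out of that face, its y to the hinge. Lid: 170 mm wide (x), 10 mm thick, reaches 187 mm from the hinge axis (steel tongue to 203 mm), outer face 6 mm outside the plane through the axis, 0.15 kg.
- bolt (a joint): travel in m of the catch's bevelled spring bolt: 0 fully out, at most 0.009 pushed back. The lid's tongue pushes it back about 0.005 in passing; it springs out to 0 over the tongue when it catches.
- catch (a point): middle of the bracket that carries the catch, fixed to the chamber at y -134 mm, z 52 mm. The catch above it is a dark block 44 mm wide, 119 to 157 mm from the chamber's origin towards -y, about 119 mm high. It was set by hand in a slot: its height is anywhere within 3 mm up or down and not measured.
- gasket_edge (a point): middle of the chamber rim on the -y side, under the gasket (y -80 mm, z 85 mm in the chamber's frame). Pressed at lid_press, the bolt first gives a hump of up to about 8 N, then the springy gasket resists more and more, 5 to 14 N when the catch snaps; about 1.5 mm deeper a hard stop makes the force climb steeply: above 16 N the catch has snapped. Go slowly there (about 5 mm/s).
- flat_cap: bystander: flat round brass cap, 46 mm across, 20 mm high, origin at the centre of its underside
- plain_sleeve: bystander: plain straight brass cylinder, 28 mm across, 36 mm high, origin at the centre of its underside
- plug: bystander: low brass plug, foot 40 mm across and 12 mm high with a thin 18 mm stem, 36 mm high in all, origin at the centre of its underside
- tape: bystander: roll of cream tape lying flat, 100 mm across, 48 mm high, origin at the centre of its underside
- spray_can: bystander: aluminium can with black cap, 54 mm across, 170 mm high, origin at the centre of its underside
- jar: bystander: glass jar with red lid, 60 mm across, 80 mm high, origin at the centre of its underside
- driver: bystander: screwdriver lying on the bench
Things that resemble listed ones, but are neither listed nor needed, are in the scene too. What is shaped like the coupling but blue or turquoise is not meant.

How it is judged:
On the way, in this order (a step that is already met when the one before it is completed fails the run):
1. the coupling stands in the seat, released, with the lid still open (horizontal distance between coupling and seat below 0.008 m and z of coupling in the frame of seat between -0.003 and 0.004 m and angle between coupling's own z axis and vertical below 0.12 rad and contact force between the fingers and coupling below 0.05 N and value of joint lid above 0.6 rad), for 0.2 s.
2. the lid is down on its gasket, caught, and nothing presses on it (value of joint lid below 0.04 rad and value of joint bolt below 0.0025 m and contact force between each of the fingers, the arm and lid below 0.05 N), for 0.2 s.
At the end, for the whole second after the job is handed in: The coupling stands upright (within 0.12 rad) in the seat, within 8 mm of its centre and foot on the floor (within 4 mm), at rest; the lid is held by the catch: lid angle below 0.040 rad and bolt out again to within 2.5 mm, with nothing pressing on it (horizontal distance between coupling and seat below 0.008 m and z of coupling in the frame of seat between -0.003 and 0.004 m and angle between coupling's own z axis and vertical below 0.12 rad and value of joint lid below 0.04 rad and value of joint bolt below 0.0025 m and linear speed of coupling below 0.02 m/s); the robot touches nothing.
It fails at once if the lid was pushed with more than 30 N (contact force between any of the fingers, the arm and lid above 30 N).
It fails at once if another thing on the bench was moved by more than 30 mm (distance of any of flat_cap, plain_sleeve, plug, tape, spray_can, jar, driver from where it was at the start of the episode above 0.03 m).
It also fails if it takes over 64 s, if anything falls off the work surface, if the arm or the gripper's body presses on something with over 40 N, if the wrist force passes 120 N, or if a joint passes its speed limit or range.

## Robot

A 7-joint arm with a two-finger parallel gripper is mounted at the origin on the work surface. World frame = base frame: x ahead of the robot, y to its left, z up, the work surface at z = 0. Lengths are in m, angles in rad, forces in N, time in s.
With the tool pointing down it reaches from about 0.425 to 0.925 m from the base axis. Payload 6.8 kg.
Tool frame: the origin (TCP) lies on the centre line of the jaws, within the pads' length; the fingertips stand 25 mm ahead of it and the grasp point (between the pads) lies 6 mm ahead of it; z points along the fingers, y is the direction in which the jaws open and shut (so a half turn about z gives the same grasp; the last joint's range is limited). The gripper opens to 85 mm and grips with 20 to 120 N. Pads are 22 mm wide; open, the fingers measure 114 mm over their backs; the gripper's body (76 mm by 85 mm) begins 54 mm behind the grasp point. The pads swing forward as they close: fully open they stand 13 mm farther back than shut.
Start: joints at [1.232, 0.477, 0.022, 1.555, -0.011, 1.109, -0.083], TCP at [0.154, -0.657, 0.256] pointing down, gripper open.
Joint ranges: [-2.96, 2.96], [-0.34, 2.1], [-1.41, 1.46], [0.24, 2.44], [-1.37, 4.51], [0.17, 1.92], [-2.96, 2.96]. Speed limits (rad/s): [2.39, 2.39, 3.14, 3.14, 3.14, 3.14, 3.14].

## Interface

Orientations are given as a unit quaternion [w, x, y, z].
In Python, from bench import env, vision, order gives the robot as it stands. The module is installed in compiled form; this text tells all that it offers.
- The arm moves only by the tool drive_tool, never from a script. Its argument "steps" is a list of rows, each an object with "rotation": the turn, a rotation vector about the world's x, y, z in rad, a list of three; "xyz": the shift along the world's x, y, z in m, a list of three; "grip": the finger opening in m, from 0 to 0.0854. A call has exactly 5 rows; each row is the pose to reach, as a shift and turn from the pose measured when the call began; what a row does not reach only later rows make up. A row lasts 1/10 s, in which the tool goes at most 50 mm and 8.59 degrees, less where a joint would pass 70% of its speed; a pose out of reach is approached as far as the arm can. A call with a gripper value outside its range is refused whole. The fingers move at their own pace and stop on an object; "newtons" is the grip in N (left out, the last holds). Time passes only in rows, so rows that repeat a pose let the fingers close, or fill a call up. It gives the time, the measured TCP pose, the force and the opening at its end, in the units of the state.
- env.observe(): the state, without advancing time (a new reading comes with each control period).
- vision.capture(name): name is "scene" or "top" or "wrist"; returns (picture, depth): 420x560x3 uint8, red, green, blue; 420x560 float32, m along the optical axis (not along the pixel's ray), 0 where there is no reading.
- vision.camera_params(name): a dict with "fx", "fy", "cx", "cy" (pixels), "world_to_cam" (4x4, takes a point from world to camera coordinates). Camera axes: x right, y down, z forward; pixel columns grow to the right and rows downward; lengths in m; the calibration is good to about 2 mm. A picture is of the moment at which its call begins: read the wrist's pose just before it. camera_params takes no time and is no camera call; for the wrist camera it gives the pose at the moment of the call.
- order.close_job(): hands the job in, once; it reports no verdict.
The state is a dict: "t": time; "joint_positions": joint angles; "joint_velocities": joint speeds; "tau": joint torques, N m; "position": TCP position; "tool_rot": TCP orientation; "ft_force": force on the tool from outside, world axes, zero at the start; "moment": the same for the moment, N m; "finger_gap": finger opening in m.
Only numpy, scipy, OpenCV 4.12 (cv2) and the standard library are available. Lean on these libraries where they do the work, as an engineer would, in place of code of your own. Each camera call takes 0.05 s, during which the arm holds its last target.

## Working session

There is one attempt and no reset: what is moved stays moved. The work goes in short steps, Python scripts to look and compute and a tool call to move; the robot and the scene stay as the last step left them, time stands still between calls to the robot, and variables do not carry over. Pictures are saved under pics/ and viewed, and the job is handed in when it is done.

Besides the shell and the picture viewer there is one more tool, called after "Emit:" as name([rows], argument=value, ...), one row to a line, values as JSON. drive_tool: Moves the arm, as the interface text tells. Its arguments: {"type":"object","properties":{"steps":{"type":"array","items":{"type":"object","properties":{"rotation":{"type":"array","items":{"type":"number"}},"xyz":{"type":"array","items":{"type":"number"}},"grip":{"type":"number"}}}},"newtons":{"type":"number"}},"required":["steps"]}

```bash
mkdir -p pics
cat > h.py <<'E'
import numpy as np, cv2
from bench import env, vision, order
def cap(n, f):
    P=vision.camera_params(n); im,d=vision.capture(n)
    cv2.imwrite(f'pics/{f}.png', im[:,:,::-1]); np.savez(f'pics/{f}.npz',im=im,d=d,**{k:np.array(P[k]) for k in P})
    return im,d,P
def load(f):
    z=np.load(f'pics/{f}.npz'); return z['im'],z['d'],z
def world(d,P):
    v,u=np.mgrid[0:d.shape[0],0:d.shape[1]]
    c=np.stack([(u-P['cx'])/P['fx']*d,(v-P['cy'])/P['fy']*d,d,np.ones_like(d)],-1)
    W=c@np.linalg.inv(P['world_to_cam']).T
    W[d<=0]=np.nan
    return W[...,:3]
def proj(p,P):
    c=P['world_to_cam']@np.array([*p,1]); return P['fx']*c[0]/c[2]+P['cx'],P['fy']*c[1]/c[2]+P['cy']
E
python3 - <<'E'
from h import *
s=env.observe(); print({k:np.round(v,3) for k,v in s.items()})
for n in ['scene','top']:
    im,d,P=cap(n,n+'0'); print(n,np.round(np.linalg.inv(P['world_to_cam']),3),P['fx'])
E
```

```text
{'t': np.float64(0.0), 'joint_positions': array([ 1.232,  0.478,  0.022,  1.556, -0.012,  1.109, -0.083]), 'joint_velocities': array([ 0.002,  0.001,  0.001,  0.001, -0.001,  0.001, -0.   ]), 'tau': array([-0.0000e+00, -5.9644e+01,  1.6080e+00, -2.8120e+01,  1.2000e-02,
        9.0000e-03,  0.0000e+00]), 'position': array([ 0.154, -0.657,  0.255]), 'tool_rot': array([-0.001,  0.993,  0.115, -0.   ]), 'ft_force': array([-0.055,  0.151,  0.126]), 'moment': array([-0.006, -0.014, -0.025]), 'finger_gap': np.float64(0.085)}
scene [[ 0.298  0.524 -0.798  1.363]
 [ 0.954 -0.168  0.246 -0.288]
 [-0.005 -0.835 -0.55   0.591]
 [ 0.     0.     0.     1.   ]] 436.5354046414454
top [[-0.025 -0.993  0.115  0.479]
 [-1.     0.027  0.016 -0.095]
 [-0.019 -0.114 -0.993  1.327]
 [ 0.     0.     0.     1.   ]] 468.86135508935683
```

View pics/scene0.png

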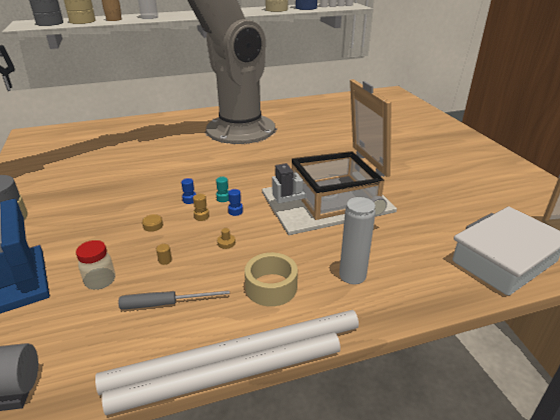

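View pics/top0.png

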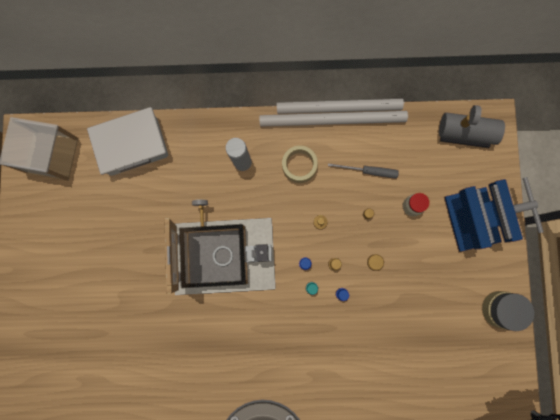

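Run:
```python
from h import *
im,d,P=load('top0'); W=world(d,P)
hsv=cv2.cvtColor(im,cv2.COLOR_RGB2HSV)
for name,(u,v) in dict(coupling=(336,264),bl1=(305,264),turq=(312,289),bl2=(343,295),cap=(375,262),plug=(321,222),sleeve=(369,213),jar=(419,204)).items():
    w=W[v-13:v+14,u-13:u+14].reshape(-1,3); z=w[:,2]; zm=np.nanpercentile(z,98)
    m=z>zm-0.006; print(name,np.round(zm,3),np.round(np.nanmean(w[m],0),4),m.sum())
# rim
R=W[200:310,150:290].reshape(-1,3); 
m=(R[:,2]>0.078)&(R[:,2]<0.096); r=R[m]; print(m.sum(),np.round(np.nanpercentile(r,[1,5,50,95,99],axis=0),3))
v,u=np.where((W[...,2]>0.078)&(W[...,2]<0.096)); k=(u>170)&(u<255)&(v>215)&(v<295); 
print(cv2.minAreaRect(W[v[k],u[k],:2].astype(np.float32)))
k2=(W[...,2]>0.1); vv,uu=np.where(k2); q=(uu>150)&(uu<290)&(vv>190)&(vv<310)
print(np.round(np.c_[uu[q],vv[q],W[vv[q],uu[q]]][::12],3))
c=cv2.resize(im[190:310,150:400],None,fx=3.2,fy=3.2,interpolation=cv2.INTER_CUBIC); cv2.imwrite('pics/crop0.png',c[:,:,::-1])
im,d,P=load('scene0')
c=cv2.resize(im[70:260,130:410],None,fx=2.8,fy=2.8,interpolation=cv2.INTER_CUBIC); cv2.imwrite('pics/crop1.png',c[:,:,::-1])
```

```text
coupling 0.061 [ 0.4854 -0.211   0.059 ] 86
bl1 0.061 [ 0.4892 -0.1283  0.059 ] 83
turq 0.061 [ 0.421  -0.1455  0.0591] 92
bl2 0.061 [ 0.4025 -0.228   0.0593] 89
cap 0.024 [ 0.4881 -0.3239  0.0211] 178
plug 0.037 [ 0.605  -0.1752  0.0364] 34
sleeve 0.039 [ 0.6237 -0.3086  0.0369] 71
jar 0.085 [ 0.6442 -0.4361  0.0817] 242
1095 [[ 0.435 -0.036  0.08 ]
 [ 0.438 -0.03   0.084]
 [ 0.524  0.14   0.09 ]
 [ 0.656  0.203  0.095]
 [ 0.664  0.206  0.096]]
((0.5160382390022278, 0.10723759233951569), (0.16031678020954132, 0.20062962174415588), 1.716901183128357)
[[ 1.64e+02  2.18e+02  5.97e-01  1.93e-01  2.78e-01]
 [ 1.66e+02  2.20e+02  5.93e-01  1.90e-01  2.73e-01]
 [ 1.65e+02  2.22e+02  5.88e-01  1.91e-01  2.76e-01]
 [ 1.68e+02  2.23e+02  5.85e-01  1.84e-01  2.77e-01]
 [ 1.70e+02  2.24e+02  5.86e-01  1.87e-01  2.47e-01]
 [ 1.71e+02  2.25e+02  5.86e-01  1.90e-01  2.26e-01]
 [ 1.69e+02  2.26e+02  5.79e-01  1.83e-01  2.72e-01]
 [ 1.69e+02  2.27e+02  5.77e-01  1.83e-01  2.71e-01]
 [ 1.67e+02  2.28e+02  5.74e-01  1.86e-01  2.77e-01]
 [ 1.66e+02  2.29e+02  5.72e-01  1.89e-01  2.76e-01]
 [ 1.66e+02  
[... 3845 characters left out ...]
 2.79e-01]
 [ 1.68e+02  2.81e+02  4.56e-01  1.83e-01  2.78e-01]
 [ 1.66e+02  2.82e+02  4.54e-01  1.88e-01  2.78e-01]
 [ 1.78e+02  2.82e+02  4.49e-01  2.03e-01  1.04e-01]
 [ 1.74e+02  2.83e+02  4.48e-01  1.94e-01  1.83e-01]
 [ 1.73e+02  2.84e+02  4.47e-01  1.92e-01  2.02e-01]
 [ 1.72e+02  2.85e+02  4.46e-01  1.83e-01  2.43e-01]
 [ 1.71e+02  2.86e+02  4.44e-01  1.80e-01  2.66e-01]
 [ 1.70e+02  2.87e+02  4.42e-01  1.79e-01  2.77e-01]
 [ 1.70e+02  2.88e+02  4.40e-01  1.79e-01  2.76e-01]
 [ 1.69e+02  2.89e+02  4.38e-01  1.82e-01  2.75e-01]
 [ 1.68e+02  2.90e+02  4.36e-01  1.83e-01  2.77e-01]
 [ 1.68e+02  2.91e+02  4.33e-01  1.84e-01  2.73e-01]
 [ 1.71e+02  2.92e+02  4.31e-01  1.79e-01  2.68e-01]]
```

View pics/crop0.png

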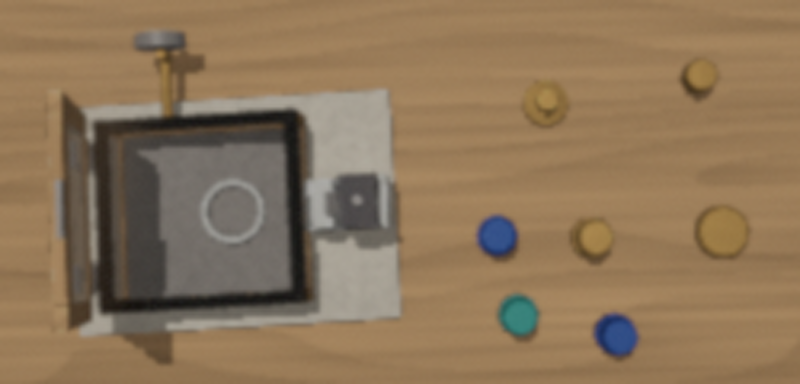

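View pics/crop1.png

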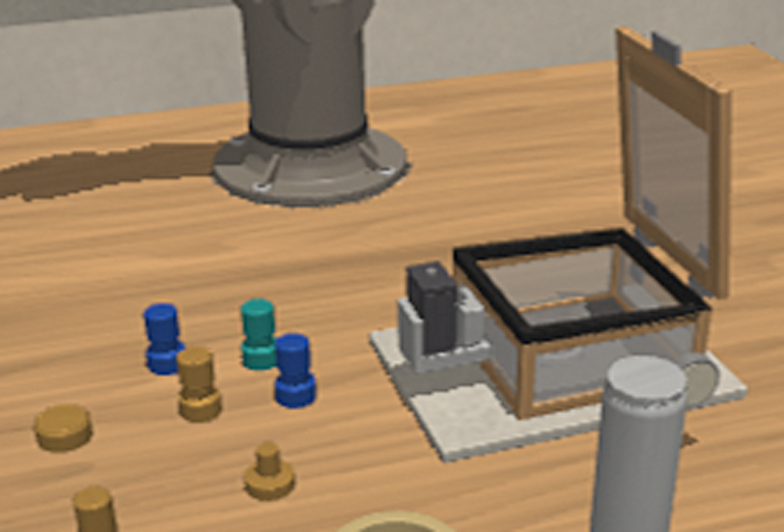

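Run:
```python
from h import *
im,d,P=load('top0')
Wi=np.linalg.inv(P['world_to_cam'])
def ray(u,v,z):
    dr=Wi[:3,:3]@np.array([(u-P['cx'])/P['fx'],(v-P['cy'])/P['fy'],1]); o=Wi[:3,3]; return o+dr*(z-o[2])/dr[2]
g=im.astype(int).sum(2)
# rim black mask
m=np.zeros(g.shape,np.uint8); m[218:295,178:252]=(g[218:295,178:252]<130)
n,l,st,_=cv2.connectedComponentsWithStats(m); k=1+np.argmax(st[1:,4]); m=(l==k)
v,u=np.where(m); pts=np.array([ray(a,b,0.09)[:2] for a,b in zip(u,v)],np.float32)
print(st[k],cv2.minAreaRect(pts), pts.mean(0))
W=world(d,P); print(np.nanmedian(W[m][:,2]))
# ring
hs=cv2.cvtColor(im,cv2.COLOR_RGB2HSV)
sub=im[240:273,205:240].astype(int); 
mm=(sub.sum(2)>390); v,u=np.where(mm); print(mm.sum()); e=cv2.fitEllipse(np.c_[u+205,v+240].astype(np.float32)); print(e, ray(*e[0],0.03))
# coupling head blob: brass
h=hs[...,0];s=hs[...,1]
sub=(slice(250,280),slice(322,350))
print(im[264,326:348])
for nm,(uc,vc) in dict(c=(336,264)).items():
    w=W[250:280,322:350]; q=w[...,2]>0.05; v,u=np.where(q); (c,r)=cv2.minEnclosingCircle(np.c_[u+322,v+250].astype(np.float32)); print(c,r,ray(*c,0.058),u.min()+322,u.max()+322,v.min()+250,v.max()+250)
```

```text
[180 225  66  62 656] ((0.5151348114013672, 0.11630260944366455), (0.15570129454135895, 0.16818633675575256), 1.406404733657837) [0.50900745 0.10592287]
0.09288715308681716
101
((222.0418701171875, 255.42391967773438), (17.92400550842285, 18.35939598083496), 13.989617347717285) [0.51653196 0.09929147 0.03      ]
[[146 116  81]
 [141 112  79]
 [117  91  59]
 [115  89  51]
 [104  80  43]
 [131 102  58]
 [159 126  72]
 [167 134  78]
 [166 131  75]
 [165 131  75]
 [164 130  75]
 [162 129  73]
 [162 129  74]
 [160 128  72]
 [157 127  73]
 [141 113  70]
 [144 115  79]
 [146 117  83]
 [146 117  82]
 [146 117  82]
 [147 117  83]
 [147 118  83]]
(335.5, 264.0) 5.590270042419434 [ 0.48508134 -0.21014627  0.058     ] 330 341 259 269
```

Emit:
drive_tool([
  {"xyz": [0.028,0.038,0],"rotation": [0,0,0.137],"grip": 0.06},
  {"xyz": [0.056,0.076,0],"rotation": [0,0,0.274],"grip": 0.06},
  {"xyz": [0.084,0.114,0],"rotation": [0,0,0.411],"grip": 0.06},
  {"xyz": [0.112,0.152,0],"rotation": [0,0,0.548],"grip": 0.06},
  {"xyz": [0.14,0.19,0],"rotation": [0,0,0.685],"grip": 0.06},
], newtons=40)

```text
t: 0.6
position: [0.295, -0.4648, 0.2552]
tool_rot: [-0.001, 0.896, 0.445, -0.001]
ft_force: [0.2, -0.7, 0.1]
finger_gap: 0.0603
```

Emit:
drive_tool([
  {"xyz": [0.028,0.038,0],"rotation": [0,0,0.136],"grip": 0.06},
  {"xyz": [0.056,0.076,0],"rotation": [0,0,0.272],"grip": 0.06},
  {"xyz": [0.084,0.114,0],"rotation": [0,0,0.408],"grip": 0.06},
  {"xyz": [0.112,0.152,0],"rotation": [0,0,0.544],"grip": 0.06},
  {"xyz": [0.14,0.19,0],"rotation": [0,0,0.679],"grip": 0.06},
])

```text
t: 1.1
position: [0.4355, -0.2731, 0.2551]
tool_rot: [-0.001, 0.695, 0.719, -0.001]
ft_force: [0.9, -0.7, -0.2]
finger_gap: 0.0602
```

Emit:
drive_tool([
  {"xyz": [0.02,0.025,-0.02],"rotation": [0,0,0],"grip": 0.06},
  {"xyz": [0.04,0.05,-0.04],"rotation": [0,0,0],"grip": 0.06},
  {"xyz": [0.05,0.065,-0.05],"rotation": [0,0,0],"grip": 0.06},
  {"xyz": [0.05,0.065,-0.05],"rotation": [0,0,0],"grip": 0.06},
  {"xyz": [0.05,0.065,-0.05],"rotation": [0,0,0],"grip": 0.06},
])

```text
t: 1.6
position: [0.4851, -0.2083, 0.2049]
tool_rot: [-0.001, 0.694, 0.72, -0.001]
ft_force: [-0.2, -0.2, -0.5]
finger_gap: 0.0601
```

Run:
```python
from h import *
s=env.observe(); print({k:np.round(v,4) for k,v in s.items()})
im,d,P=cap('wrist','w1'); W=world(d,P); print(np.round(np.linalg.inv(P['world_to_cam']),3))
print([np.round(proj(p,P)) for p in [(0.485,-0.21,0.058)]])
m=(np.abs(W[...,0]-0.485)<0.03)&(np.abs(W[...,1]+.21)<0.03)&(W[...,2]>0.05)
v,u=np.where(m); print(len(u),np.nanmedian(W[m],0) if len(u) else 0)
if len(u):
    c,r=cv2.minEnclosingCircle(W[m][:,:2].astype(np.float32)); print(c,r)
```

```text
{'t': np.float64(1.6), 'joint_positions': array([ 0.6734,  0.3354, -0.4673,  1.9308,  0.1887,  0.921 ,  0.1487]), 'joint_velocities': array([ 0.0232, -0.0165,  0.0169, -0.0082,  0.002 ,  0.0033,  0.0005]), 'tau': array([-1.44480e+00, -4.41725e+01, -4.44880e+00, -2.42173e+01,
       -8.83000e-02, -4.21000e-02, -5.48000e-02]), 'position': array([ 0.4851, -0.2083,  0.2049]), 'tool_rot': array([-0.0011,  0.6945,  0.7195, -0.0013]), 'ft_force': array([-0.1874, -0.1518, -0.4559]), 'moment': array([-0.0997,  0.0356,  0.0433]), 'finger_gap': np.float64(0.0601)}
[[ 0.999  0.033  0.008  0.483]
 [ 0.034 -0.957 -0.288 -0.135]
 [-0.002  0.288 -0.957  0.321]
 [ 0.     0.     0.     1.   ]]
[array([276., 204.])]
16684 [ 0.48753936 -0.19269368  0.25762752]
(0.48497653007507324, -0.20473021268844604) 0.03383226320147514
```

View pics/w1.png

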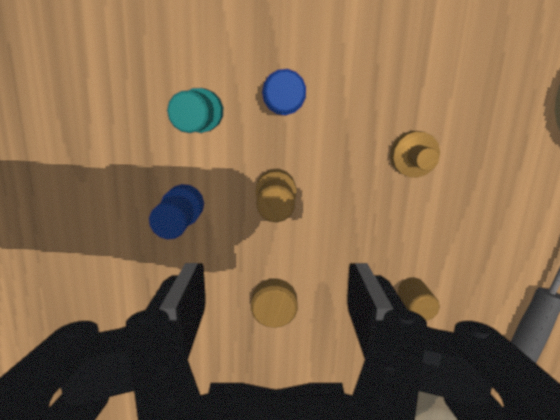

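Run:
```python
from h import *
im,d,P=load('w1'); W=world(d,P)
m=(np.abs(W[...,0]-0.485)<0.03)&(np.abs(W[...,1]+.21)<0.03)&(W[...,2]>0.052)&(W[...,2]<0.065)
v,u=np.where(m); print(len(u),np.nanmedian(W[m],0),cv2.minEnclosingCircle(W[m][:,:2].astype(np.float32)),np.nanpercentile(W[m],[2,98],axis=0))
```

```text
1149 [ 0.48391535 -0.20900989  0.05651159] ((0.48383504152297974, -0.20995302498340607), 0.01494256779551506) [[ 0.47094708 -0.22252041  0.05369015]
 [ 0.49688998 -0.19634636  0.05799745]]
```

Emit:
drive_tool([
  {"xyz": [-0.001,-0.001,-0.04],"rotation": [0,0,0],"grip": 0.06},
  {"xyz": [-0.001,-0.001,-0.08],"rotation": [0,0,0],"grip": 0.06},
  {"xyz": [-0.001,-0.001,-0.11],"rotation": [0,0,0],"grip": 0.06},
  {"xyz": [-0.001,-0.001,-0.135],"rotation": [0,0,0],"grip": 0.06},
  {"xyz": [-0.001,-0.001,-0.153],"rotation": [0,0,0],"grip": 0.06},
])

```text
t: 2.15
position: [0.4829, -0.212, 0.0512]
tool_rot: [-0.001, 0.696, 0.718, -0.002]
ft_force: [-0.1, -0.5, -0.6]
finger_gap: 0.0599
```

Emit:
drive_tool([
  {"xyz": [0,0,0],"rotation": [0,0,0],"grip": 0.06},
  {"xyz": [0,0,0],"rotation": [0,0,0],"grip": 0.02},
  {"xyz": [0,0,0],"rotation": [0,0,0],"grip": 0.02},
  {"xyz": [0,0,0],"rotation": [0,0,0],"grip": 0.02},
  {"xyz": [0,0,0],"rotation": [0,0,0],"grip": 0.02},
], newtons=40)

```text
t: 2.65
position: [0.4837, -0.2129, 0.0527]
tool_rot: [0.0, 0.696, 0.718, -0.002]
ft_force: [-1.3, -1.3, 7.1]
finger_gap: 0.0289
```

Emit:
drive_tool([
  {"xyz": [0,0,0],"rotation": [0,0,0],"grip": 0.02},
  {"xyz": [0,0,0.005],"rotation": [0,0,0],"grip": 0.02},
  {"xyz": [0,0,0.015],"rotation": [0,0,0],"grip": 0.02},
  {"xyz": [0,0,0.03],"rotation": [0,0,0],"grip": 0.02},
  {"xyz": [0,0,0.05],"rotation": [0,0,0],"grip": 0.02},
])

```text
t: 3.15
position: [0.4833, -0.2126, 0.1036]
tool_rot: [-0.0, 0.696, 0.718, -0.002]
ft_force: [0.3, 0.0, -1.4]
finger_gap: 0.0288
```

Run:
```python
from h import *
s=env.observe(); print({k:np.round(v,4) for k,v in s.items()})
im,d,P=cap('wrist','w2')
```

```text
{'t': np.float64(3.15), 'joint_positions': array([ 0.6307,  0.4764, -0.4184,  2.0078,  0.2927,  0.7166,  0.0615]), 'joint_velocities': array([ 0.1389, -0.3238, -0.157 , -0.1154, -0.2217,  0.402 ,  0.1921]), 'tau': array([ -1.1775, -47.6741,  -3.8908, -19.4861,   0.3292,  -0.58  ,
        -0.2976]), 'position': array([ 0.4833, -0.2126,  0.1036]), 'tool_rot': array([-0.    ,  0.6961,  0.7179, -0.0019]), 'ft_force': array([ 0.2929,  0.0121, -1.3623]), 'moment': array([-0.0089, -0.0621,  0.0052]), 'finger_gap': np.float64(0.0288)}
```

View pics/w2.png

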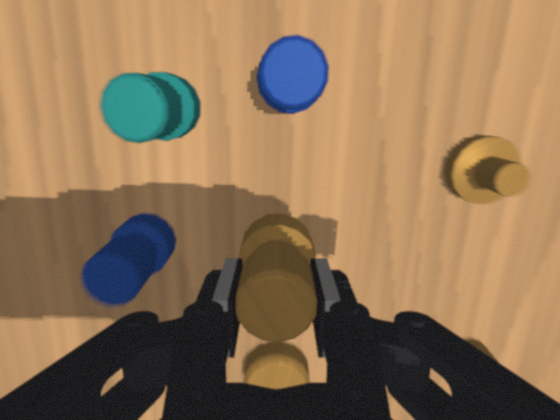

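Emit:
drive_tool([
  {"xyz": [0,0,0.035],"rotation": [0,0,-0.13],"grip": 0.02},
  {"xyz": [0,0,0.07],"rotation": [0,0,-0.27],"grip": 0.02},
  {"xyz": [0,0.02,0.105],"rotation": [0,0,-0.41],"grip": 0.02},
  {"xyz": [0.003,0.05,0.13],"rotation": [0,0,-0.55],"grip": 0.02},
  {"xyz": [0.006,0.09,0.13],"rotation": [0,0,-0.69],"grip": 0.02},
])

```text
t: 3.7
position: [0.4937, -0.124, 0.2416]
tool_rot: [0.005, 0.9, 0.436, 0.001]
ft_force: [2.0, 0.7, -0.9]
finger_gap: 0.0289
```

Emit:
drive_tool([
  {"xyz": [0.003,0.04,0],"rotation": [0,0,-0.14],"grip": 0.02},
  {"xyz": [0.008,0.08,0],"rotation": [0,0,-0.28],"grip": 0.02},
  {"xyz": [0.013,0.12,0],"rotation": [0,0,-0.42],"grip": 0.02},
  {"xyz": [0.018,0.155,0],"rotation": [0,0,-0.56],"grip": 0.02},
  {"xyz": [0.022,0.18,0],"rotation": [0,0,-0.7],"grip": 0.02},
])

```text
t: 4.2
position: [0.5154, 0.0593, 0.2425]
tool_rot: [0.005, 0.995, 0.1, 0.0]
ft_force: [0.1, -0.1, -2.2]
finger_gap: 0.0289
```

Emit:
drive_tool([
  {"xyz": [0.003,0.015,0],"rotation": [0,0,-0.14],"grip": 0.02},
  {"xyz": [0.005,0.03,0],"rotation": [0,0,-0.18],"grip": 0.02},
  {"xyz": [0.005,0.036,0],"rotation": [0,0,-0.18],"grip": 0.02},
  {"xyz": [0.005,0.036,0],"rotation": [0,0,-0.18],"grip": 0.02},
  {"xyz": [0.005,0.036,0],"rotation": [0,0,-0.18],"grip": 0.02},
])

```text
t: 4.7
position: [0.5203, 0.0944, 0.2426]
tool_rot: [0.005, 1.0, 0.01, -0.0]
ft_force: [0.1, 0.4, -1.3]
finger_gap: 0.0291
```

Run:
```python
from h import *
s=env.observe(); print({k:np.round(v,4) for k,v in s.items()})
im,d,P=cap('wrist','w3'); cap('scene','s3'); cap('top','t3'); print(np.round(np.linalg.inv(P['world_to_cam']),3))
W=world(d,P); p=s['position']
m=(np.abs(W[...,0]-p[0])<0.025)&(np.abs(W[...,1]-p[1])<0.025)&(W[...,2]<p[2]+0.02)&(W[...,2]>p[2]-0.015)
v,u=np.where(m); print(len(u),np.nanpercentile(W[m],[2,50,98],axis=0), u.min(),u.max(),v.min(),v.max())
print([np.round(proj(q,P)) for q in [(0.5165,0.0975,0.03)]])
```

```text
{'t': np.float64(4.7), 'joint_positions': array([ 9.0000e-04,  2.7730e-01, -3.6080e-01,  1.8977e+00,  1.2640e-01,
        9.9100e-01, -1.9682e+00]), 'joint_velocities': array([ 0.0082,  0.0025,  0.0099,  0.0034,  0.0012, -0.0017, -0.0061]), 'tau': array([-8.30100e-01, -4.46787e+01, -2.75210e+00, -2.68484e+01,
       -2.28000e-02, -1.20000e-02, -3.00000e-03]), 'position': array([0.5203, 0.0944, 0.2426]), 'tool_rot': array([ 4.800e-03,  9.999e-01,  9.800e-03, -2.000e-04]), 'ft_force': array([ 0.05  ,  0.4269, -1.3147]), 'moment': array([-0.0717, -0.0199,  0.0214]), 'finger_gap': np.float64(0.0291)}
[[ 0.019 -0.958 -0.286  0.593]
 [-1.    -0.015 -0.015  0.097]
 [ 0.01   0.286 -0.958  0.359]
 [ 0.     0.     0.     1.   ]]
9865 [[0.51109491 0.07152696 0.2291476 ]
 [0.52857764 0.09464973 0.24630654]
 [0.5376241  0.11729135 0.26139122]] 195 359 249 367
[array([270., 187.])]
```

View pics/w3.png

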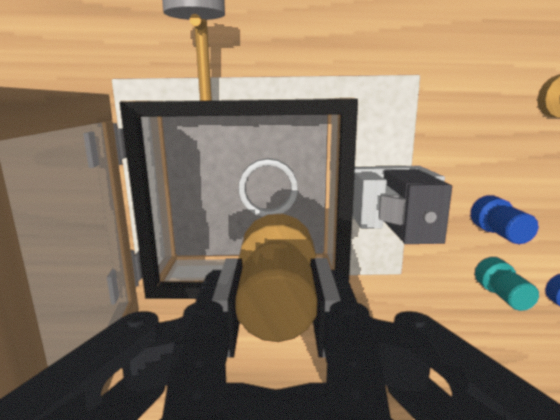

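View pics/s3.png

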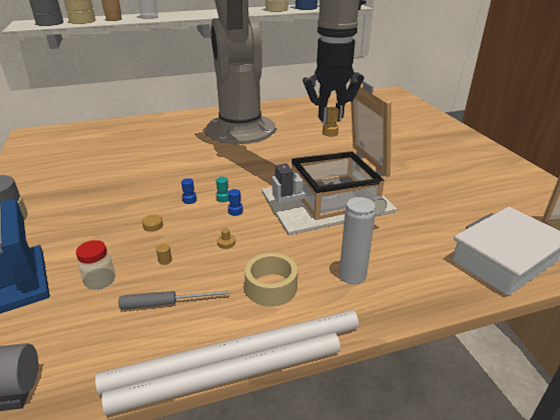

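Run:
```python
from h import *
im,d,P=load('w3'); W=world(d,P); Wi=np.linalg.inv(P['world_to_cam'])
def ray(u,v,z):
    dr=Wi[:3,:3]@np.array([(u-P['cx'])/P['fx'],(v-P['cy'])/P['fy'],1]); o=Wi[:3,3]; return o+dr*(z-o[2])/dr[2]
sub=im[150:222,230:306].astype(int); mm=(sub.min(2)>170); v,u=np.where(mm); print(mm.sum())
pts=np.array([ray(a+230,b+150,0.03)[:2] for a,b in zip(u,v)],np.float32); A=np.c_[2*pts,np.ones(len(pts))]; s=np.linalg.lstsq(A,(pts**2).sum(1),rcond=None)[0]; print(s[:2],np.sqrt(s[2]+s[0]**2+s[1]**2), cv2.minEnclosingCircle(pts))
# rim black
g=im.sum(2)
hsv=cv2.cvtColor(im,cv2.COLOR_RGB2HSV)
w=W.reshape(-1,3)
b=(np.abs(W[...,0]-.525)<.03)&(np.abs(W[...,1]-.0945)<.03)&(hsv[...,1]>100)
v,u=np.where(b&(W[...,2]>.15)); z=W[v,u,2]; print(np.percentile(z,[2,10,30,50,70,90,98]))
print('column profile', [(r,np.round(W[r,277],4)) for r in range(220,345,8)])
t=b&(W[...,2]>np.percentile(z,98)-0.008)&(W[...,2]<.26); print(t.sum(),np.nanpercentile(W[t],[1,50,99],axis=0),cv2.minEnclosingCircle(W[t][:,:2].astype(np.float32)))
```

```text
616
[0.51572624 0.10001827] 0.02458850492798818 ((0.5154211521148682, 0.09996973723173141), 0.02736569009721279)
[0.19545787 0.20682611 0.22977625 0.24540428 0.24635146 0.24704633
 0.25784917]
column profile [(220, array([0.541 , 0.0939, 0.2006])), (228, array([0.5393, 0.094 , 0.2069])), (236, array([0.5366, 0.094 , 0.2096])), (244, array([0.5377, 0.0941, 0.2218])), (252, array([0.5377, 0.0943, 0.2299])), (260, array([0.5376, 0.0943, 0.2369])), (268, array([0.538 , 0.0945, 0.2445])), (276, array([0.5354, 0.0944, 0.2455])), (284, array([0.5329, 0.0944, 0.2464])), (292, array([0.5298, 0.0943, 0.2464])), (300, array([0.5268, 0.0943, 0.2467])), (308, array([0.5232, 0.0942, 0.246 ])), (316, array([0.5199, 0.0941, 0.2459])), (324, array([0.5164, 0.094 , 0.2455])), (332, array([0.5133, 0.094 , 0.2459])), (340, array([0.5106, 0.0939, 0.2468]))]
25 [[0.50891366 0.07103608 0.24994303]
 [0.5108677  0.10892678 0.25473637]
 [0.53231595 0.12272288 0.2593506 ]] ((0.5317926406860352, 0.09544627368450165), 0.027361763641238213)
```

Emit:
drive_tool([
  {"xyz": [-0.004,0.003,0],"rotation": [0,0,0],"grip": 0.02},
  {"xyz": [-0.007,0.005,-0.03],"rotation": [0,0,0],"grip": 0.02},
  {"xyz": [-0.007,0.005,-0.065],"rotation": [0,0,0],"grip": 0.02},
  {"xyz": [-0.007,0.005,-0.1],"rotation": [0,0,0],"grip": 0.02},
  {"xyz": [-0.007,0.005,-0.125],"rotation": [0,0,0],"grip": 0.02},
])

```text
t: 5.35
position: [0.5123, 0.0986, 0.1156]
tool_rot: [0.005, 1.0, 0.009, -0.001]
ft_force: [0.3, 0.5, -1.1]
finger_gap: 0.0284
```

Emit:
drive_tool([
  {"xyz": [0,0,0],"rotation": [0,0,0],"grip": 0.02},
  {"xyz": [0,0,0],"rotation": [0,0,0],"grip": 0.02},
  {"xyz": [0,0,0],"rotation": [0,0,0],"grip": 0.02},
  {"xyz": [0,0,0],"rotation": [0,0,0],"grip": 0.02},
  {"xyz": [0,0,0],"rotation": [0,0,0],"grip": 0.02},
])

```text
t: 5.85
position: [0.513, 0.0988, 0.1168]
tool_rot: [0.005, 1.0, 0.009, -0.0]
ft_force: [-0.2, 0.2, -1.1]
finger_gap: 0.0289
```

Run:
```python
from h import *
s=env.observe(); print({k:np.round(v,4) for k,v in s.items()})
im,d,P=cap('wrist','w4');cap('top','t4')
W=world(d,P);print('column profile', [(r,np.round(W[r,277],4)) for r in range(150,345,8)])
```

```text
{'t': np.float64(5.85), 'joint_positions': array([-0.0468,  0.4354, -0.33  ,  2.0178,  0.2212,  0.7248, -2.0682]), 'joint_velocities': array([ 0.0002,  0.0079,  0.0011,  0.0073,  0.0009, -0.0025, -0.0008]), 'tau': array([-3.30000e-03, -4.91980e+01, -2.82590e+00, -2.08083e+01,
        3.34000e-02,  2.29000e-02,  2.70000e-03]), 'position': array([0.513 , 0.0988, 0.1168]), 'tool_rot': array([ 4.700e-03,  9.999e-01,  8.900e-03, -1.000e-04]), 'ft_force': array([-0.2456,  0.2236, -1.1483]), 'moment': array([ 0.0252,  0.0171, -0.0853]), 'finger_gap': np.float64(0.0289)}
column profile [(150, array([0.5586, 0.098 , 0.0193])), (158, array([0.5539, 0.0979, 0.0191])), (166, array([0.549 , 0.0978, 0.0181])), (174, array([0.5441, 0.0977, 0.0178])), (182, array([0.5414, 0.0978, 0.0279])), (190, array([0.5368, 0.0977, 0.0286])), (198, array([0.5293, 0.0975, 0.0183])), (206, array([0.5244, 0.0974, 0.0189])), (214, array([0.5335, 0.0981, 0.0649])), (222, array([0.5333, 0.0983, 0.0763])), (230, array([0.5314, 0.0983, 0.0818])), (238, array([0.5281, 0.0983, 0.083 ])), (246, array([0.5303, 0.0985, 0.0976])), (254, array([0.5308, 0.0986, 0.1067])), (262, array([0.5304, 0.0987, 0.113 ])), (270, array([0.5301, 0.0988, 0.1189])), (278, array([0.528 , 0.0988, 0.1207])), (286, array([0.5253, 0.0987, 0.1214])), (294, array([0.5218, 0.0987, 0.1206])), (302, array([0.5184, 0.0986, 0.1201])), (310, array([0.516 , 0.0986, 0.1215])), (318, array([0.5129, 0.0985, 0.1217])), (326, array([0.5085, 0.0984, 0.12  ])), (334, array([0.5057, 0.0984, 0.1207])), (342, array([0.4419, 0.0962, 0.0395]))]
```

View pics/w4.png

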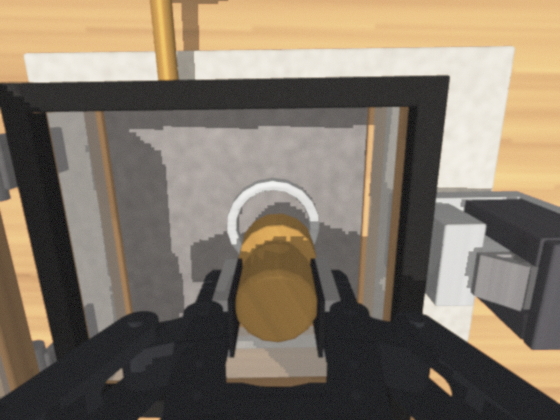

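View pics/t4.png

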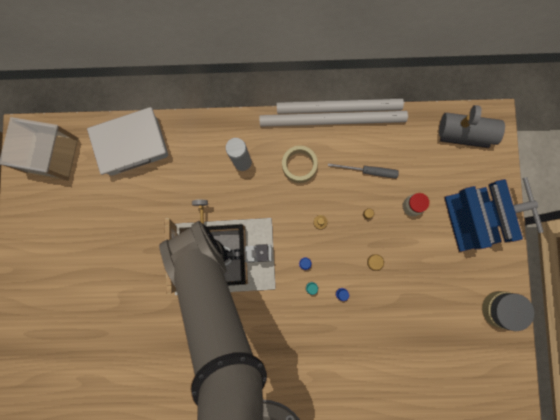

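Emit:
drive_tool([
  {"xyz": [0,0.0015,-0.008],"rotation": [0,0,0],"grip": 0.02},
  {"xyz": [0,0.0015,-0.018],"rotation": [0,0,0],"grip": 0.02},
  {"xyz": [0,0.0015,-0.028],"rotation": [0,0,0],"grip": 0.02},
  {"xyz": [0,0.0015,-0.036],"rotation": [0,0,0],"grip": 0.02},
  {"xyz": [0,0.0015,-0.04],"rotation": [0,0,0],"grip": 0.02},
])

```text
t: 6.45
position: [0.5119, 0.1, 0.0749]
tool_rot: [0.005, 1.0, 0.009, -0.002]
ft_force: [0.0, -0.3, -1.8]
finger_gap: 0.0287
```

Emit:
drive_tool([
  {"xyz": [0,0,0],"rotation": [0,0,0],"grip": 0.02},
  {"xyz": [0,0,-0.001],"rotation": [0,0,0],"grip": 0.02},
  {"xyz": [0,0,-0.001],"rotation": [0,0,0],"grip": 0.02},
  {"xyz": [0,0,-0.002],"rotation": [0,0,0],"grip": 0.02},
  {"xyz": [0,0,-0.002],"rotation": [0,0,0],"grip": 0.02},
])

```text
t: 6.95
position: [0.5121, 0.1, 0.0731]
tool_rot: [0.005, 1.0, 0.009, -0.001]
ft_force: [0.1, -0.8, -1.9]
finger_gap: 0.0285
```

Emit:
drive_tool([
  {"xyz": [0,0,-0.001],"rotation": [0,0,0],"grip": 0.02},
  {"xyz": [0,0,-0.001],"rotation": [0,0,0],"grip": 0.02},
  {"xyz": [0,0,-0.002],"rotation": [0,0,0],"grip": 0.02},
  {"xyz": [0,0,-0.002],"rotation": [0,0,0],"grip": 0.02},
  {"xyz": [0,0,-0.002],"rotation": [0,0,0],"grip": 0.02},
])

```text
t: 7.45
position: [0.5126, 0.0999, 0.0727]
tool_rot: [0.005, 1.0, 0.009, -0.001]
ft_force: [-5.4, -1.3, 15.4]
finger_gap: 0.029
```

Emit:
drive_tool([
  {"xyz": [0,0,0.001],"rotation": [0,0,0],"grip": 0.02},
  {"xyz": [0,0,0.001],"rotation": [0,0,0],"grip": 0.036},
  {"xyz": [0,0,0.001],"rotation": [0,0,0],"grip": 0.042},
  {"xyz": [0,0,0.001],"rotation": [0,0,0],"grip": 0.048},
  {"xyz": [0,0,0.001],"rotation": [0,0,0],"grip": 0.048},
])

```text
t: 7.95
position: [0.5126, 0.1, 0.0736]
tool_rot: [0.005, 1.0, 0.009, -0.001]
ft_force: [-0.0, -0.5, -0.0]
finger_gap: 0.0475
```

Emit:
drive_tool([
  {"xyz": [0,0,0.005],"rotation": [0,0,0],"grip": 0.048},
  {"xyz": [0,0,0.02],"rotation": [0,0,0],"grip": 0.048},
  {"xyz": [0,0,0.05],"rotation": [0,0,0],"grip": 0.048},
  {"xyz": [0,0,0.09],"rotation": [0,0,0],"grip": 0.048},
  {"xyz": [0,0,0.13],"rotation": [0,0,0],"grip": 0.048},
])

```text
t: 8.45
position: [0.5121, 0.0999, 0.2049]
tool_rot: [0.005, 1.0, 0.009, -0.001]
ft_force: [1.4, 0.3, -0.5]
finger_gap: 0.048
```

Run:
```python
from h import *
s=env.observe(); print({k:np.round(v,4) for k,v in s.items()})
im,d,P=cap('wrist','w5');cap('scene','s5')
W=world(d,P)
m=(np.abs(W[...,0]-.516)<.03)&(np.abs(W[...,1]-.1)<.03)&(W[...,2]>.068)&(W[...,2]<.09)
print(m.sum(),np.nanpercentile(W[m],[1,50,99],axis=0),cv2.minEnclosingCircle(W[m][:,:2].astype(np.float32)))
```

```text
{'t': np.float64(8.45), 'joint_positions': array([-0.0128,  0.3126, -0.3648,  1.9491,  0.1508,  0.9109, -2.0079]), 'joint_velocities': array([ 0.1402, -0.5342, -0.116 , -0.3595, -0.2993,  0.8388,  0.2696]), 'tau': array([ -1.2231, -41.23  ,  -2.4421, -22.301 ,   0.3393,  -0.9033,
        -0.3428]), 'position': array([0.5121, 0.0999, 0.2049]), 'tool_rot': array([ 0.0053,  0.9999,  0.009 , -0.0013]), 'ft_force': array([ 1.4483,  0.2638, -0.5234]), 'moment': array([ 0.0259, -0.0691,  0.0105]), 'finger_gap': np.float64(0.048)}
1385 [[0.50297403 0.08514914 0.06967056]
 [0.5175613  0.0988121  0.07631305]
 [0.53070478 0.11262623 0.07787529]] ((0.5162580609321594, 0.09889589995145798), 0.015068215318024158)
```

View pics/w5.png

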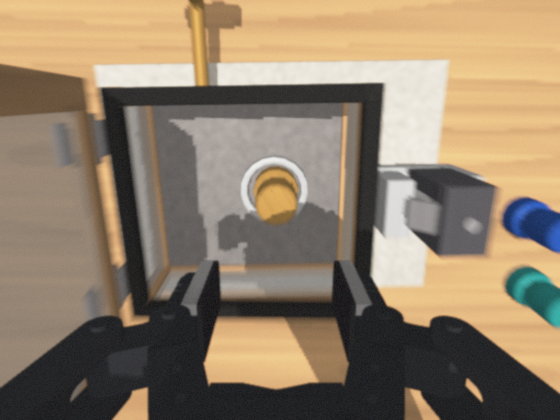

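View pics/s5.png

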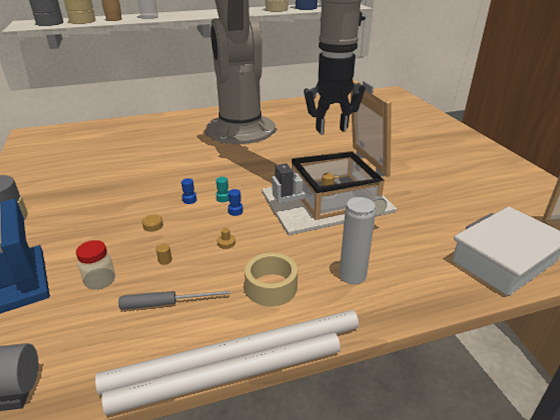

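Emit:
drive_tool([
  {"xyz": [0,0,0.04],"rotation": [0,0,0],"grip": 0.0},
  {"xyz": [0,0,0.08],"rotation": [0,0,0],"grip": 0.0},
  {"xyz": [0,0,0.12],"rotation": [0,0,0],"grip": 0.0},
  {"xyz": [0,0,0.15],"rotation": [0,0,0],"grip": 0.0},
  {"xyz": [0,0.03,0.15],"rotation": [0,0,0],"grip": 0.0},
])

```text
t: 9.05
position: [0.5182, 0.1279, 0.3638]
tool_rot: [0.004, 1.0, 0.005, 0.008]
ft_force: [0.8, 0.0, -0.5]
finger_gap: 0.0001
```

Emit:
drive_tool([
  {"xyz": [0,0.04,0],"rotation": [0,0,0],"grip": 0.0},
  {"xyz": [0,0.08,0],"rotation": [0,0,0],"grip": 0.0},
  {"xyz": [0,0.11,0],"rotation": [0,0,0],"grip": 0.0},
  {"xyz": [0,0.12,0],"rotation": [0,0,0],"grip": 0.0},
  {"xyz": [0,0.12,0],"rotation": [0,0,0],"grip": 0.0},
])

```text
t: 9.55
position: [0.5176, 0.2493, 0.3632]
tool_rot: [0.004, 1.0, 0.007, 0.008]
ft_force: [0.8, -0.7, 0.6]
finger_gap: 0.0002
```

Run:
```python
from h import *
s=env.observe(); print({k:np.round(v,4) for k,v in s.items()})
im,d,P=cap('wrist','w6');cap('scene','s6')
W=world(d,P)
k=(W[...,2]>.1)&(W[...,2]<.30)&(np.abs(W[...,0]-.513)<.09)&(W[...,1]>.14)&(W[...,1]<.25)
for z in np.arange(.1,.30,.02):
    q=k&(abs(W[...,2]-z)<.01); 
    if q.sum(): print(round(z,2),q.sum(),np.round(np.nanpercentile(W[q][:,1],[2,50,98]),3),np.round(np.nanpercentile(W[q][:,0],[2,98]),3))
```

```text
{'t': np.float64(9.55), 'joint_positions': array([-0.1928,  0.2584, -0.457 ,  1.6455,  0.1354,  1.2588, -2.2352]), 'joint_velocities': array([ 0.0356, -0.0171,  0.042 ,  0.0158,  0.0087,  0.0061,  0.0218]), 'tau': array([-1.25140e+00, -4.48705e+01, -3.67120e+00, -3.01948e+01,
        1.80000e-02, -1.06300e-01, -2.35600e-01]), 'position': array([0.5176, 0.2493, 0.3632]), 'tool_rot': array([0.0043, 0.9999, 0.0066, 0.0075]), 'ft_force': array([ 0.7759, -0.6998,  0.5928]), 'moment': array([-0.0497,  0.021 , -0.0256]), 'finger_gap': np.float64(0.0002)}
0.1 323 [0.213 0.216 0.219] [0.434 0.593]
0.12 1136 [0.209 0.213 0.217] [0.433 0.592]
0.14 959 [0.206 0.209 0.214] [0.432 0.593]
0.16 1134 [0.203 0.206 0.211] [0.432 0.593]
0.18 1340 [0.2   0.203 0.208] [0.432 0.593]
0.2 1660 [0.197 0.2   0.206] [0.432 0.594]
0.22 1987 [0.194 0.197 0.203] [0.432 0.594]
0.24 1691 [0.194 0.197 0.2  ] [0.44  0.594]
0.26 2678 [0.191 0.194 0.197] [0.46  0.594]
0.28 4816 [0.181 0.188 0.194] [0.467 0.594]
```

View pics/w6.png

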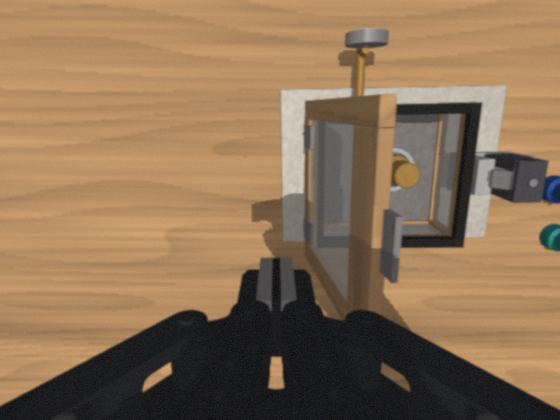

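View pics/s6.png

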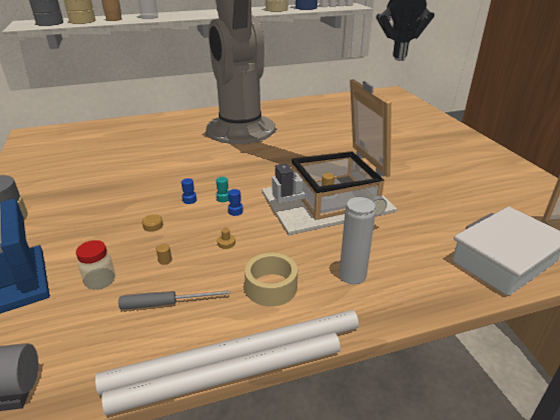

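Emit:
drive_tool([
  {"xyz": [0,0,-0.03],"rotation": [0,0,0],"grip": 0.0},
  {"xyz": [0,0,-0.06],"rotation": [0,0,0],"grip": 0.0},
  {"xyz": [0,0,-0.085],"rotation": [0,0,0],"grip": 0.0},
  {"xyz": [0,0,-0.098],"rotation": [0,0,0],"grip": 0.0},
  {"xyz": [0,-0.012,-0.098],"rotation": [0,0,0],"grip": 0.0},
])

```text
t: 10.15
position: [0.5177, 0.2337, 0.2638]
tool_rot: [0.005, 1.0, 0.005, 0.006]
ft_force: [-0.2, -0.2, 0.3]
finger_gap: 0.0004
```

Emit:
drive_tool([
  {"xyz": [0,-0.005,0],"rotation": [0,0,0],"grip": 0.0},
  {"xyz": [0,-0.01,0],"rotation": [0,0,0],"grip": 0.0},
  {"xyz": [0,-0.015,0],"rotation": [0,0,0],"grip": 0.0},
  {"xyz": [0,-0.02,0],"rotation": [0,0,0],"grip": 0.0},
  {"xyz": [0,-0.025,0],"rotation": [0,0,0],"grip": 0.0},
])

```text
t: 10.65
position: [0.5179, 0.2087, 0.2644]
tool_rot: [0.005, 1.0, 0.005, 0.007]
ft_force: [0.1, 0.1, 0.2]
finger_gap: 0.0002
```

Emit:
drive_tool([
  {"xyz": [0,-0.006,0],"rotation": [0,0,0],"grip": 0.0},
  {"xyz": [0,-0.012,0],"rotation": [0,0,0],"grip": 0.0},
  {"xyz": [0,-0.018,0],"rotation": [0,0,0],"grip": 0.0},
  {"xyz": [0,-0.024,0],"rotation": [0,0,0],"grip": 0.0},
  {"xyz": [0,-0.03,0],"rotation": [0,0,0],"grip": 0.0},
])

```text
t: 11.15
position: [0.5179, 0.1782, 0.2643]
tool_rot: [0.005, 1.0, 0.005, 0.007]
ft_force: [0.6, 0.5, -0.5]
finger_gap: 0.0001
```

Run:
```python
from h import *
s=env.observe(); print({k:np.round(v,4) for k,v in s.items()})
cap('wrist','w7');cap('scene','s7')
```

```text
{'t': np.float64(11.15), 'joint_positions': array([-0.0981,  0.288 , -0.4285,  1.8361,  0.1553,  1.0408, -2.1501]), 'joint_velocities': array([ 0.0906, -0.0365,  0.0204,  0.0469, -0.0213, -0.0177,  0.1166]), 'tau': array([ -0.1404, -44.7261,  -2.4682, -26.9815,   0.2954,   0.1695,
        -0.1614]), 'position': array([0.5179, 0.1782, 0.2643]), 'tool_rot': array([0.0052, 1.    , 0.0049, 0.0068]), 'ft_force': array([ 0.6026,  0.5189, -0.4674]), 'moment': array([ 0.1438, -0.0148,  0.0588]), 'finger_gap': np.float64(0.0001)}
```

View pics/w7.png

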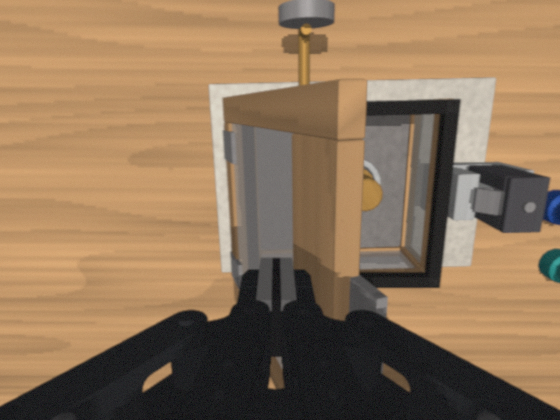

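View pics/s7.png

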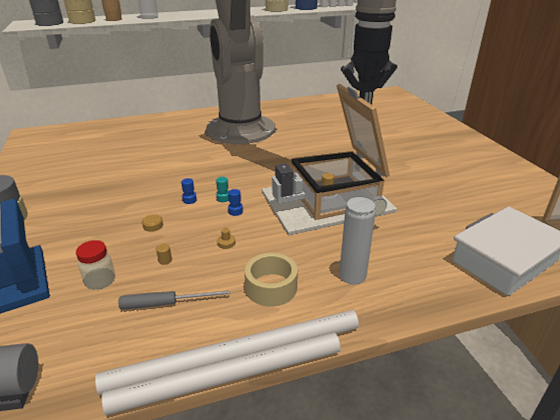

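Emit:
drive_tool([
  {"xyz": [0,-0.025,-0.01],"rotation": [0,0,0],"grip": 0.0},
  {"xyz": [0,-0.047,-0.02],"rotation": [0,0,0],"grip": 0.0},
  {"xyz": [0,-0.068,-0.032],"rotation": [0,0,0],"grip": 0.0},
  {"xyz": [0,-0.087,-0.048],"rotation": [0,0,0],"grip": 0.0},
  {"xyz": [0,-0.104,-0.067],"rotation": [0,0,0],"grip": 0.0},
])

```text
t: 11.75
position: [0.5186, 0.073, 0.1974]
tool_rot: [0.005, 1.0, 0.004, 0.008]
ft_force: [0.5, 0.9, 0.1]
finger_gap: -0.0002
```

Run:
```python
from h import *
s=env.observe(); print({k:np.round(v,4) for k,v in s.items()})
cap('wrist','w8');im,d,P=cap('scene','s8')
c=cv2.resize(im[0:230,200:480],None,fx=2.6,fy=2.6,interpolation=cv2.INTER_CUBIC); cv2.imwrite('pics/s8c.png',c[:,:,::-1])
```

```text
{'t': np.float64(11.75), 'joint_positions': array([ 0.0466,  0.3182, -0.3754,  1.9633,  0.1689,  0.8765, -1.9813]), 'joint_velocities': array([ 0.207 ,  0.1976,  0.1066,  0.2469,  0.1008, -0.4375,  0.2137]), 'tau': array([ -0.529 , -46.108 ,  -2.1056, -24.0547,   0.1735,   0.8833,
        -0.2298]), 'position': array([0.5186, 0.073 , 0.1974]), 'tool_rot': array([0.0052, 0.9999, 0.0042, 0.0076]), 'ft_force': array([0.4981, 0.9346, 0.148 ]), 'moment': array([ 0.3485, -0.0414,  0.0255]), 'finger_gap': np.float64(-0.0002)}
```

View pics/s8c.png

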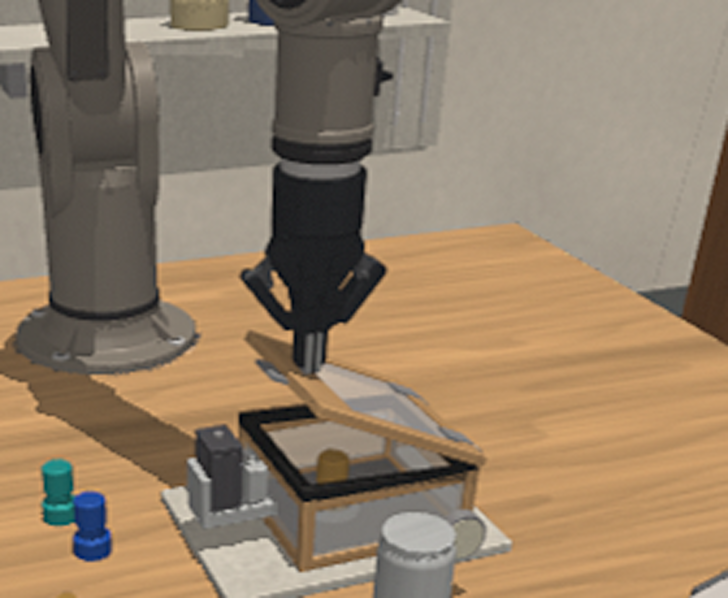

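View pics/w8.png

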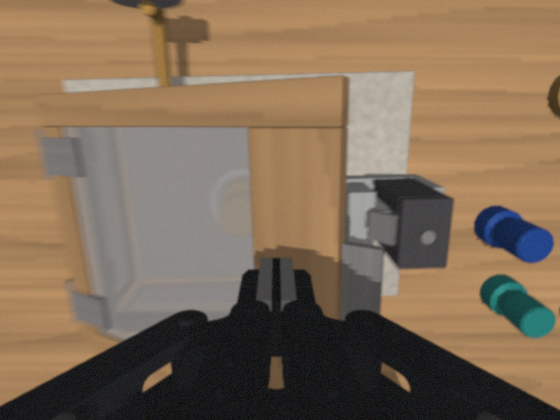

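Emit:
drive_tool([
  {"xyz": [0,-0.008,-0.0145],"rotation": [0,0,0],"grip": 0.0},
  {"xyz": [0,-0.016,-0.03],"rotation": [0,0,0],"grip": 0.0},
  {"xyz": [0,-0.021,-0.042],"rotation": [0,0,0],"grip": 0.0},
  {"xyz": [0,-0.023,-0.052],"rotation": [0,0,0],"grip": 0.0},
  {"xyz": [0,-0.024,-0.053],"rotation": [0,0,0],"grip": 0.0},
])

```text
t: 12.35
position: [0.516, 0.0466, 0.1412]
tool_rot: [0.007, 1.0, 0.003, 0.003]
ft_force: [0.4, 0.6, 0.4]
finger_gap: 0.0001
```

Run:
```python
from h import *
s=env.observe(); print({k:np.round(v,4) for k,v in s.items()})
im,d,P=cap('scene','s9')
c=cv2.resize(im[0:230,200:480],None,fx=2.6,fy=2.6,interpolation=cv2.INTER_CUBIC); cv2.imwrite('pics/s9c.png',c[:,:,::-1])
```

```text
{'t': np.float64(12.35), 'joint_positions': array([ 0.0667,  0.3901, -0.3474,  2.0167,  0.21  ,  0.7637, -1.9743]), 'joint_velocities': array([ 0.014 , -0.0038,  0.0003, -0.0045, -0.0003, -0.0051,  0.0191]), 'tau': array([-1.98000e-02, -4.62860e+01, -2.56600e+00, -2.15891e+01,
        1.35300e-01, -2.14000e-01, -6.92000e-02]), 'position': array([0.516 , 0.0466, 0.1412]), 'tool_rot': array([0.0067, 1.    , 0.0026, 0.0035]), 'ft_force': array([0.4334, 0.6424, 0.4111]), 'moment': array([ 0.0099, -0.0268, -0.0229]), 'finger_gap': np.float64(0.0001)}
```

View pics/s9c.png

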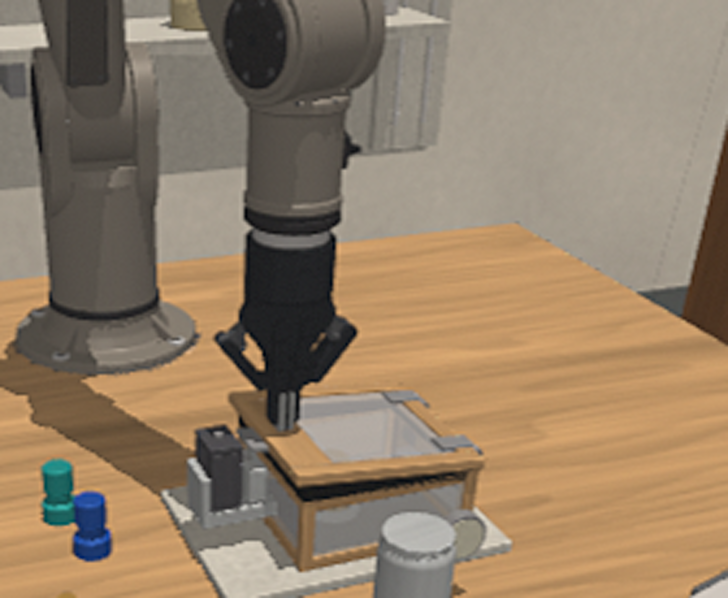

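Emit:
drive_tool([
  {"xyz": [0,0,-0.001],"rotation": [0,0,0],"grip": 0.0},
  {"xyz": [0,0,-0.002],"rotation": [0,0,0],"grip": 0.0},
  {"xyz": [0,0,-0.003],"rotation": [0,0,0],"grip": 0.0},
  {"xyz": [0,0,-0.0035],"rotation": [0,0,0],"grip": 0.0},
  {"xyz": [0,0,-0.004],"rotation": [0,0,0],"grip": 0.0},
])

```text
t: 12.9
position: [0.5163, 0.0467, 0.1378]
tool_rot: [0.007, 1.0, 0.003, 0.004]
ft_force: [-0.5, 0.3, 0.4]
finger_gap: 0.0002
```

Emit:
drive_tool([
  {"xyz": [0,0,-0.0005],"rotation": [0,0,0],"grip": 0.0},
  {"xyz": [0,0,-0.001],"rotation": [0,0,0],"grip": 0.0},
  {"xyz": [0,0,-0.0015],"rotation": [0,0,0],"grip": 0.0},
  {"xyz": [0,0,-0.002],"rotation": [0,0,0],"grip": 0.0},
  {"xyz": [0,0,-0.0025],"rotation": [0,0,0],"grip": 0.0},
])

```text
t: 13.4
position: [0.5163, 0.0467, 0.1352]
tool_rot: [0.007, 1.0, 0.003, 0.004]
ft_force: [-0.1, -0.4, 0.6]
finger_gap: 0.0002
```

Emit:
drive_tool([
  {"xyz": [0,0,-0.0005],"rotation": [0,0,0],"grip": 0.0},
  {"xyz": [0,0,-0.001],"rotation": [0,0,0],"grip": 0.0},
  {"xyz": [0,0,-0.0015],"rotation": [0,0,0],"grip": 0.0},
  {"xyz": [0,0,-0.002],"rotation": [0,0,0],"grip": 0.0},
  {"xyz": [0,0,-0.0025],"rotation": [0,0,0],"grip": 0.0},
])

```text
t: 13.9
position: [0.5163, 0.0466, 0.1329]
tool_rot: [0.007, 1.0, 0.003, 0.004]
ft_force: [-0.6, -0.9, 3.0]
finger_gap: 0.0002
```

Bolt contact begins (3 N). Continuing slowly.

Emit:
drive_tool([
  {"xyz": [0,0,-0.0005],"rotation": [0,0,0],"grip": 0.0},
  {"xyz": [0,0,-0.001],"rotation": [0,0,0],"grip": 0.0},
  {"xyz": [0,0,-0.0015],"rotation": [0,0,0],"grip": 0.0},
  {"xyz": [0,0,-0.002],"rotation": [0,0,0],"grip": 0.0},
  {"xyz": [0,0,-0.0025],"rotation": [0,0,0],"grip": 0.0},
])

```text
t: 14.4
position: [0.5163, 0.0464, 0.1304]
tool_rot: [0.007, 1.0, 0.003, 0.004]
ft_force: [-1.2, -1.2, 3.9]
finger_gap: 0.0
```

Emit:
drive_tool([
  {"xyz": [0,0,-0.0005],"rotation": [0,0,0],"grip": 0.0},
  {"xyz": [0,0,-0.001],"rotation": [0,0,0],"grip": 0.0},
  {"xyz": [0,0,-0.0015],"rotation": [0,0,0],"grip": 0.0},
  {"xyz": [0,0,-0.002],"rotation": [0,0,0],"grip": 0.0},
  {"xyz": [0,0,-0.002],"rotation": [0,0,0],"grip": 0.0},
])

```text
t: 14.9
position: [0.5164, 0.0463, 0.1283]
tool_rot: [0.007, 1.0, 0.002, 0.004]
ft_force: [-0.1, -1.9, 3.3]
finger_gap: 0.0
```

Emit:
drive_tool([
  {"xyz": [0,0,-0.0005],"rotation": [0,0,0],"grip": 0.0},
  {"xyz": [0,0,-0.001],"rotation": [0,0,0],"grip": 0.0},
  {"xyz": [0,0,-0.0015],"rotation": [0,0,0],"grip": 0.0},
  {"xyz": [0,0,-0.0015],"rotation": [0,0,0],"grip": 0.0},
  {"xyz": [0,0,-0.0015],"rotation": [0,0,0],"grip": 0.0},
])

```text
t: 15.4
position: [0.5164, 0.0462, 0.1269]
tool_rot: [0.007, 1.0, 0.002, 0.004]
ft_force: [-1.5, -2.0, 4.6]
finger_gap: -0.0002
```

Emit:
drive_tool([
  {"xyz": [0,0,-0.0005],"rotation": [0,0,0],"grip": 0.0},
  {"xyz": [0,0,-0.001],"rotation": [0,0,0],"grip": 0.0},
  {"xyz": [0,0,-0.001],"rotation": [0,0,0],"grip": 0.0},
  {"xyz": [0,0,-0.001],"rotation": [0,0,0],"grip": 0.0},
  {"xyz": [0,0,-0.001],"rotation": [0,0,0],"grip": 0.0},
])

```text
t: 15.9
position: [0.5164, 0.0461, 0.1261]
tool_rot: [0.007, 1.0, 0.002, 0.004]
ft_force: [-1.7, -1.3, 6.4]
finger_gap: -0.0004
```

Emit:
drive_tool([
  {"xyz": [0,0,-0.0005],"rotation": [0,0,0],"grip": 0.0},
  {"xyz": [0,0,-0.001],"rotation": [0,0,0],"grip": 0.0},
  {"xyz": [0,0,-0.001],"rotation": [0,0,0],"grip": 0.0},
  {"xyz": [0,0,-0.001],"rotation": [0,0,0],"grip": 0.0},
  {"xyz": [0,0,-0.001],"rotation": [0,0,0],"grip": 0.0},
])

```text
t: 16.4
position: [0.5165, 0.0461, 0.1254]
tool_rot: [0.007, 1.0, 0.002, 0.004]
ft_force: [-1.5, -1.4, 7.9]
finger_gap: 0.0002
```

Emit:
drive_tool([
  {"xyz": [0,0,-0.0005],"rotation": [0,0,0],"grip": 0.0},
  {"xyz": [0,0,-0.001],"rotation": [0,0,0],"grip": 0.0},
  {"xyz": [0,0,-0.001],"rotation": [0,0,0],"grip": 0.0},
  {"xyz": [0,0,-0.001],"rotation": [0,0,0],"grip": 0.0},
  {"xyz": [0,0,-0.001],"rotation": [0,0,0],"grip": 0.0},
])

```text
t: 16.9
position: [0.5165, 0.0461, 0.1248]
tool_rot: [0.007, 1.0, 0.002, 0.004]
ft_force: [-2.7, -1.2, 9.2]
finger_gap: 0.0001
```

Emit:
drive_tool([
  {"xyz": [0,0,-0.0005],"rotation": [0,0,0],"grip": 0.0},
  {"xyz": [0,0,-0.001],"rotation": [0,0,0],"grip": 0.0},
  {"xyz": [0,0,-0.001],"rotation": [0,0,0],"grip": 0.0},
  {"xyz": [0,0,-0.001],"rotation": [0,0,0],"grip": 0.0},
  {"xyz": [0,0,-0.001],"rotation": [0,0,0],"grip": 0.0},
])

```text
t: 17.4
position: [0.5165, 0.0461, 0.1242]
tool_rot: [0.007, 1.0, 0.002, 0.004]
ft_force: [-3.1, -0.7, 9.5]
finger_gap: 0.0
```

Emit:
drive_tool([
  {"xyz": [0,0,-0.0005],"rotation": [0,0,0],"grip": 0.0},
  {"xyz": [0,0,-0.001],"rotation": [0,0,0],"grip": 0.0},
  {"xyz": [0,0,-0.001],"rotation": [0,0,0],"grip": 0.0},
  {"xyz": [0,0,-0.001],"rotation": [0,0,0],"grip": 0.0},
  {"xyz": [0,0,-0.001],"rotation": [0,0,0],"grip": 0.0},
])

```text
t: 17.9
position: [0.5165, 0.046, 0.1236]
tool_rot: [0.008, 1.0, 0.002, 0.004]
ft_force: [-3.5, -3.1, 10.2]
finger_gap: 0.0003
```

Emit:
drive_tool([
  {"xyz": [0,0,-0.0005],"rotation": [0,0,0],"grip": 0.0},
  {"xyz": [0,0,-0.001],"rotation": [0,0,0],"grip": 0.0},
  {"xyz": [0,0,-0.001],"rotation": [0,0,0],"grip": 0.0},
  {"xyz": [0,0,-0.001],"rotation": [0,0,0],"grip": 0.0},
  {"xyz": [0,0,-0.001],"rotation": [0,0,0],"grip": 0.0},
])

```text
t: 18.4
position: [0.5165, 0.046, 0.1232]
tool_rot: [0.008, 1.0, 0.002, 0.004]
ft_force: [-3.4, -1.9, 10.6]
finger_gap: -0.0001
```

Emit:
drive_tool([
  {"xyz": [0,0,-0.0005],"rotation": [0,0,0],"grip": 0.0},
  {"xyz": [0,0,-0.001],"rotation": [0,0,0],"grip": 0.0},
  {"xyz": [0,0,-0.001],"rotation": [0,0,0],"grip": 0.0},
  {"xyz": [0,0,-0.001],"rotation": [0,0,0],"grip": 0.0},
  {"xyz": [0,0,-0.001],"rotation": [0,0,0],"grip": 0.0},
])

```text
t: 18.9
position: [0.5165, 0.046, 0.123]
tool_rot: [0.008, 1.0, 0.002, 0.004]
ft_force: [-4.1, -2.3, 13.8]
finger_gap: -0.0001
```

Emit:
drive_tool([
  {"xyz": [0,0,-0.0005],"rotation": [0,0,0],"grip": 0.0},
  {"xyz": [0,0,-0.001],"rotation": [0,0,0],"grip": 0.0},
  {"xyz": [0,0,-0.0012],"rotation": [0,0,0],"grip": 0.0},
  {"xyz": [0,0,-0.0012],"rotation": [0,0,0],"grip": 0.0},
  {"xyz": [0,0,-0.0012],"rotation": [0,0,0],"grip": 0.0},
])

```text
t: 19.4
position: [0.5165, 0.0461, 0.123]
tool_rot: [0.008, 1.0, 0.002, 0.004]
ft_force: [-5.8, -1.6, 17.6]
finger_gap: -0.0001
```

Emit:
drive_tool([
  {"xyz": [0,0,0.002],"rotation": [0,0,0],"grip": 0.0},
  {"xyz": [0,0,0.01],"rotation": [0,0,0],"grip": 0.0},
  {"xyz": [0,0,0.03],"rotation": [0,0,0],"grip": 0.0},
  {"xyz": [0,0,0.06],"rotation": [0,0,0],"grip": 0.0},
  {"xyz": [0,0,0.09],"rotation": [0,0,0],"grip": 0.0},
])

```text
t: 19.9
position: [0.5161, 0.0464, 0.2136]
tool_rot: [0.008, 1.0, 0.002, 0.004]
ft_force: [1.0, -0.7, -0.0]
finger_gap: 0.0005
```

Emit:
drive_tool([
  {"xyz": [0,0,0.02],"rotation": [0,0,0],"grip": 0.0},
  {"xyz": [-0.04,0,0.03],"rotation": [0,0,0],"grip": 0.0},
  {"xyz": [-0.06,0,0.03],"rotation": [0,0,0],"grip": 0.0},
  {"xyz": [-0.06,0,0.03],"rotation": [0,0,0],"grip": 0.0},
  {"xyz": [-0.06,0,0.03],"rotation": [0,0,0],"grip": 0.0},
])

```text
t: 20.4
position: [0.4563, 0.0465, 0.2439]
tool_rot: [0.008, 1.0, 0.002, 0.004]
ft_force: [1.2, -0.0, 0.3]
finger_gap: 0.0003
```

Run:
```python
from h import *
s=env.observe(); print({k:np.round(v,4) for k,v in s.items()})
im,d,P=cap('wrist','w10'); W=world(d,P)
# lid outer surface wood, z vs distance from hinge
h0=np.array([.5126,.2112]); ya=np.array([-.031,.9995])
r=-((W[...,:2]-h0)@ya); x=(W[...,:2]-h0)@np.array([.9995,.031])
for a in range(10,205,10):
    q=(abs(r-a/1000)<.005)&(abs(x)<.08)&(W[...,2]>.08)&(W[...,2]<.13)
    print(a,q.sum(),np.round(np.nanpercentile(W[q][:,2],[5,50,95]),4) if q.sum() else '')
im,d,P=cap('scene','s10')
c=cv2.resize(im[110:240,240:420],None,fx=4,fy=4,interpolation=cv2.INTER_CUBIC); cv2.imwrite('pics/s10c.png',c[:,:,::-1])
```

```text
{'t': np.float64(20.4), 'joint_positions': array([ 0.113 ,  0.1559, -0.3958,  2.048 ,  0.0952,  0.9478, -1.8998]), 'joint_velocities': array([-0.0016,  0.0247,  0.0059, -0.0242,  0.0022, -0.0006, -0.0019]), 'tau': array([-2.2000e-02, -3.5969e+01, -1.4481e+00, -2.4792e+01,  1.2600e-02,
        9.4600e-02,  4.8000e-03]), 'position': array([0.4563, 0.0465, 0.2439]), 'tool_rot': array([0.0078, 1.    , 0.0025, 0.0042]), 'ft_force': array([ 1.1728, -0.0305,  0.2983]), 'moment': array([-0.0022, -0.0127,  0.0256]), 'finger_gap': np.float64(0.0003)}
10 3298 [0.0946 0.0959 0.0974]
20 3563 [0.0929 0.0959 0.0975]
30 3467 [0.0925 0.0943 0.0977]
40 3285 [0.0925 0.0938 0.0965]
50 3274 [0.0927 0.094  0.0967]
60 3278 [0.0929 0.0941 0.0968]
70 3266 [0.093  0.0942 0.097 ]
80 3254 [0.0931 0.0944 0.0971]
90 3281 [0.0932 0.0945 0.0972]
100 3250 [0.0934 0.0946 0.0973]
110 3256 [0.0935 0.0948 0.0975]
120 3242 [0.0937 0.0949 0.0976]
130 3231 [0.0938 0.0951 0.0977]
140 3245 [0.094  0.0952 0.0978]
150 3197 [0.0954 0.0976 0.0988]
160 3255 [0.0966 0.0979 0.099 ]
170 3243 [0.0969 0.098  0.0992]
180 3260 [0.097  0.0981 0.0993]
190 941 [0.0913 0.0927 0.0987]
200 762 [0.0914 0.0935 0.1025]
```

View pics/w10.png

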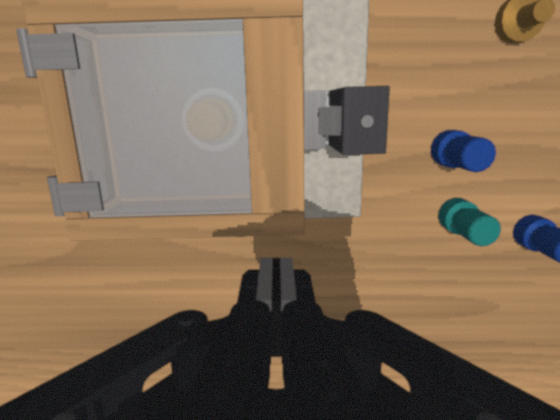

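View pics/s10c.png

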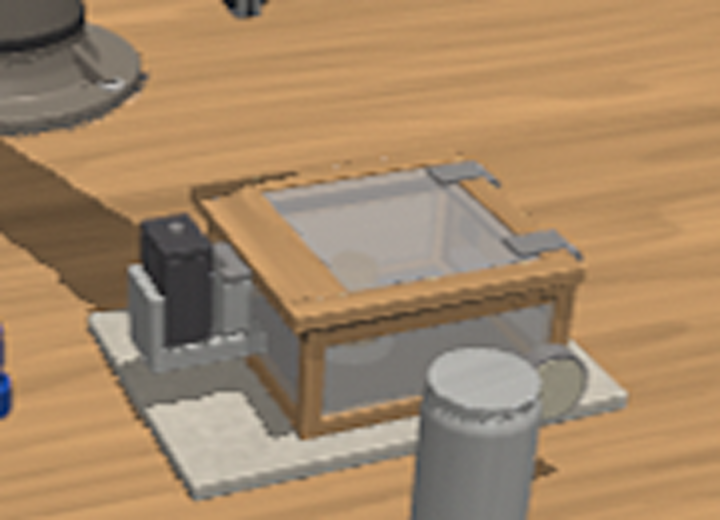

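Run:
```python
from h import *
print(order.close_job()); print(env.observe()['t'])
```

```text
the job is handed in; nothing more can be done
None
the job is handed in; nothing more can be done
```

The brass coupling is standing flange down in the seat, and the lid is shut and held by the catch. I handed the job in at about 20.5 s, and the hand-in reports no verdict.

**Coupling:** after I let go, the wrist camera put it at (0.516, 0.099), with its top about 77 mm above the bench. The seat ring measured (0.516, 0.100), so the coupling is about 1 mm off centre and its foot is on the floor. Through the closed lid it still shows centred in the ring.

**Lid:** I pressed it down at no more than about 5 mm/s. The force rose to about 10 N on the gasket. It then reached 17.6 N with no further travel, which is the hard stop, and that was the highest reading; the limit is 30 N. With the arm clear, the lid measures about 0.013 rad from level, against about 0.045 if it had not caught. I had no direct reading of the bolt; I judged it caught from that angle and the hard stop.

**Other items:** nothing I did touched the other things on the bench. I did not re-measure their positions at the end. None of the checks I made failed or disagreed.

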